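Check-weigh the labelled bottle and pack it in the tote

ROBOT

A 7-joint arm with a two-finger parallel gripper is mounted at the origin on the work surface. World frame = base frame: x ahead of the robot, y to its left, z up, the work surface at z = 0. Lengths are in m, angles in degrees, forces in N, time in s.
With the tool pointing down it reaches from about 0.35 to 0.775 m from the base axis. Payload 3.1 kg.
Tool frame: the origin (TCP) lies on the centre line of the jaws, within the pads' length; the fingertips stand 17 mm ahead of it and the grasp point (between the pads) lies 2 mm behind it (robot.tip_reach is the distance from the TCP to the fingertips, in m); z points along the fingers, y is the line along which they close (so a half turn about z gives the same grasp; the last joint's range is limited). The gripper opens to 85 mm and grips with 20 to 120 N. Pads are 22 mm wide; open, the fingers measure 114 mm over their backs; the gripper's body (76 mm by 85 mm) begins 54 mm behind the grasp point. The pads swing forward as they close: fully open they stand 13 mm farther back than shut.
Start: joints at [-70.858, 17.813, 0.802, 86.603, -0.252, 75.585, -1.558], TCP at [0.202, 0.512, 0.223] pointing down, gripper open.
Joint ranges: [-154.91, 154.91], [-16.99, 109.72], [-72.82, 74.43], [7.12, 147.25], [-82.49, 262.49], [11.32, 116.49], [-174.64, 174.64]. Speed limits (degrees/s): [159.86, 159.86, 180, 180, 180, 180, 180].

INTERFACE

Orientations are given as [roll, pitch, yaw] about the fixed x, y, z axes, in that order (R = Rz(yaw) Ry(pitch) Rx(roll)).
In Python, from station import robot, fingers, vision, workorder, recognise gives the robot as it stands. Calls block until the motion is done:
- robot.move_to(position, orientation): joint-space move of the TCP to a pose.
- robot.line_to(position, orientation=None, velocity=0.15, f_stop=None): straight line of the TCP; orientation=None keeps the orientation; velocity is the mean speed in m/s. With f_stop (N) it stops when the force on the tool has changed by that much, and returns True; else False.
- robot.move_j(angles): joint-space move.
- fingers.gripper_to(opening, force=None): opening from 0.0 (shut) to 1.0 (fully open); force is the grip in N (None keeps the last); returns when the fingers have stopped.
- robot.pause(seconds).
- robot.inverse_kinematics(position, orientation): joint angles nearest the present ones, or None.
- vision.grab_frame(name): name is "side" or "top" or "wrist"; returns the picture (384x512x3 uint8, red, green, blue); there is no depth.
- vision.calibration(name): a dict with "mtx" (3x3 intrinsics, pixels), "k1" (the pictures are not rectified: a ray, as slopes to the right and down, at radius r is drawn at 1 + k1 r^2 times it, then the intrinsics apply), "extrinsics" (4x4, takes a point from world to camera coordinates); the wrist camera has in their place "T_tool_cam" (4x4, takes a point from camera to tool coordinates, whose origin is the TCP and whose axes are the flange's). Camera axes: x right, y up, looking along -z (the intrinsics and any distortion apply to the point x, -y, -z); pixel columns grow to the right and rows downward; lengths in m; the calibration is good to about 2 mm. A picture is of the moment at which its call begins: read the wrist's pose just before it. calibration takes no time and is no camera call.
A pose or a line that the arm cannot do raises robot.PlanningError and nothing moves.
- workorder.close_job(): hands the job in; it is judged then, once.
Trained networks look in the newest picture that a camera, given by its name, has taken for a name from the list of things; names that differ only in an ending like _2 or _b are one class to them, and where a whole thing is asked for, a point or a joint stands for the part that bears it (a point fixed in the world has none). Each returns a list of dicts, best first, with "p" (0 to 1); they miss things now and then, are a little off and sometimes report something else, mostly with a low value. They report only what shows in the picture. A call takes as long as a camera call. They do not tell look-alikes from the thing itself.
- recognise(label, camera): "rect" ([centre column, centre row, width, height] in pixels, round what is visible of it).
Readings, each from a call of its own:
- robot.current_time_s(): time.
- robot.current_joint_positions(): joint angles.
- robot.current_dq(): joint speeds.
- robot.current_joint_torque(): joint torques, N m.
- robot.current_tool_pos(): TCP position.
- robot.current_eef_rot(): TCP orientation.
- robot.current_contact_force(): force on the tool from outside, world axes, zero at the start.
- robot.current_torque(): the same for the moment, N m.
- robot.current_finger_gap(): opening from 0.0 (shut) to 1.0 (fully open).
- robot.current_gripper_force(): force on a finger pad.
Only numpy, scipy, OpenCV 4.12 (cv2) and the standard library are available. Lean on these libraries where they do the work, as an engineer would, in place of code of your own. Each camera call takes 0.05 s, during which the arm holds its last target. There are 200 camera calls.

TASK

A freshly labelled bottle lies in the sloping catch tray of the labelling machine: stand it upright on the steel pan of the balance and let go of it for a second so that it can be weighed. Then take it again from straight above and set it down upright on the floor of the blue tote beside the two bottles already there. Set it down gently, never let it drop or fall, and do not push or knock over the packed bottles or anything else on the bench.

Things in the scene. Friction and masses are not known exactly. Their poses are not given: they have to be found in the camera images.
- bottle: the bottle to pack: round, white, pale label, 140 mm long, about 280 g; body 64 mm diameter x 100 mm, 8 mm neck, blue cap 50 mm diameter x 32 mm. Origin: centre of its foot; z axis runs from foot to cap. At the start it lies in the catch tray, foot at the low end near the robot, cap end raised and free on both sides, its z axis sloping 25 degrees up away from the robot
- bottle_cap (a point): centre of that bottle's cap, on its axis, 124 mm from the foot and 16 mm below the cap's top
- labeller: white labelling machine and steel catch tray, fixed. Origin on the bench below the tray's low end; x points along the tray to the machine. Tray floor starts 35 mm up, rises 25 degrees along x; 42 mm end plate, 25 mm high side rails (72 mm apart inside, 82 outside) on the first 75 mm only; beyond, a chute 50 mm wide. Machine front at x = 300 mm, 360 mm wide, up to 240 mm high
- balance: fixed dark grey check balance, 210 x 180 mm, origin on the bench under its middle, x axis pointing from its display to its back, z up
- pan (a point): centre of the top face of the balance's square steel pan (145 x 145 mm), 70 mm above the bench
- tote: fixed blue open tote, outside 230 mm (its x) by 240 mm (its y) by 100 mm high, walls and floor 5 mm thick; origin on the bench under its middle. Two packed bottles stand in its +x half (the side away from the robot); the -x half is empty
- tote_in (a point): centre of the tote's inner floor, 5 mm above the bench
- packed_a: bottle of the same kind standing in the tote, 140 mm tall, origin at the centre of its foot
- packed_b: the other bottle standing in the tote, same kind, origin at the centre of its foot
- jar: bystander: amber jar with a yellow cap, 66 mm diameter, 110 mm tall, origin at the centre of its foot
- tin: bystander: paint tin with a blue label, 100 mm diameter, 120 mm tall, origin at the centre of its foot
Mind the look-alikes: they are no part of the job. Leave any red look-alike of the bottle alone.

How it is judged (in metres and radians):
On the way, in this order (a step that is already met when the one before it is completed fails the run):
1. the bottle stands upright on the balance pan, let go and at rest, for half a second (z of bottle in the frame of pan between -0.005 and 0.008 m and horizontal distance between bottle and pan below 0.07 m and angle between bottle's own z axis and vertical below 0.1 rad and contact force between the fingers and bottle below 0.05 N and linear speed of bottle below 0.03 m/s), for 0.5 s.
2. the bottle is lifted off the pan, upright, with the gripper pointing down (within about 17 degrees) (z of bottle in the frame of pan above 0.015 m and angle between bottle's own z axis and vertical below 0.3 rad and angle between the grasp point's own z axis and vertical above 2.84 rad and contact force between the fingers and bottle above 1 N), for 0.1 s.
At the end, for the whole second after the job is handed in: The bottle stands upright (within 6 degrees), released and at rest, on the floor of the blue tote; the two packed bottles and the jar and tin still stand upright within 30 mm of where they were (x of bottle in the frame of tote_in between -0.09 and 0.09 m and y of bottle in the frame of tote_in between -0.095 and 0.095 m and z of bottle in the frame of tote_in between -0.005 and 0.008 m and angle between each of bottle, packed_a, packed_b, jar, tin's own z axis and vertical below 0.1 rad and linear speed of bottle below 0.03 m/s and contact force between the fingers and bottle below 0.05 N and distance of each of packed_a, packed_b, jar, tin from where it was at the start of the episode below 0.03 m); the robot touches nothing.
It fails at once if the bottle drops or falls (moves faster than 0.5 m/s with no finger on it: about a 13 mm drop) (linear speed of bottle above 0.5 m/s and contact force between the fingers and bottle below 0.01 N).
It fails at once if a packed bottle is tipped by more than 20 degrees or pushed 30 mm away (angle between any of packed_a, packed_b's own z axis and vertical above 0.35 rad or distance of any of packed_a, packed_b from where it was at the start of the episode above 0.03 m).
It fails at once if the jar or tin is tipped or pushed 30 mm away (angle between any of jar, tin's own z axis and vertical above 0.35 rad or distance of any of jar, tin from where it was at the start of the episode above 0.03 m).
It also fails if it takes over 58 s, if anything falls off the work surface, if the arm or the gripper's body presses on something with over 40 N, if the wrist force passes 120 N, or if a joint passes its speed limit or range.

## Working session

There is one attempt and no reset: what is moved stays moved. The work goes in short steps, each a Python script; the robot and the scene stay as the last script left them, time stands still between calls to the robot, and variables do not carry over. Pictures are saved under pics/ and viewed, at most 14 in all, crops included, and the job is handed in when it is done.

```bash
ls; mkdir -p pics; python3 - <<'E'
from station import robot, fingers, vision, workorder, recognise
import cv2,numpy as np
ims=[]
for c in ["side","top"]:
    im=vision.grab_frame(c); cv2.imwrite(f"pics/{c}0.png",im[:,:,::-1]); 
    k=vision.calibration(c); print(c,np.round(k["mtx"],1).tolist(),k["k1"],np.round(k["extrinsics"],3).tolist())
    for l in ["bottle","bottle_cap","labeller","balance","pan","tote","packed_a","jar","tin"]:
        print(l,[(np.round(d["rect"]).astype(int).tolist(),round(d["p"],2)) for d in recognise(l,c)])
print(np.round(vision.calibration("wrist")["T_tool_cam"],3).tolist(),robot.current_time_s())
E
```

```text
pics
side [[397.8, 0.0, 253.5], [0.0, 397.8, 191.6], [0.0, 0.0, 1.0]] -0.05741926169326071 [[0.783, -0.623, 0.005, -0.353], [0.432, 0.549, 0.715, -0.343], [-0.448, -0.558, 0.699, -1.021], [0.0, 0.0, 0.0, 1.0]]
bottle [([254, 329, 62, 47], 0.97), ([215, 166, 42, 40], 0.58), ([158, 200, 19, 41], 0.56)]
bottle_cap [([214, 167, 37, 39], 0.94), ([159, 199, 25, 42], 0.82), ([174, 158, 31, 30], 0.79), ([256, 328, 58, 48], 0.73)]
labeller [([268, 138, 148, 123], 0.59), ([349, 298, 103, 86], 0.51)]
balance [([349, 296, 103, 87], 0.88)]
pan [([289, 228, 113, 101], 0.31)]
tote [([290, 228, 110, 100], 0.58)]
packed_a [([286, 203, 21, 42], 0.9), ([313, 223, 28, 45], 0.57)]
jar [([202, 128, 16, 31], 0.67), ([288, 228, 113, 98], 0.51), ([215, 168, 39, 43], 0.47)]
tin [([354, 199, 28, 50], 0.85)]
top [[484.8, 0.0, 248.4], [0.0, 484.8, 192.0], [0.0, 0.0, 1.0]] -0.08293341675703726 [[-0.023, -1.0, -0.009, 0.081], [0.989, -0.024, 0.145, -0.5], [-0.146, -0.005, 0.989, -1.651], [0.0, 0.0, 0.0, 1.0]]
bottle [([194, 193, 21, 50], 0.91), ([177, 254, 40, 28], 0.87), ([141, 211, 28, 40], 0.8), ([341, 258, 39, 33], 0.66)]
bottle_cap [([140, 210, 34, 40], 0.95), ([341, 259, 39, 28], 0.92), ([176, 256, 39, 31], 0.87), ([192, 192, 20, 47], 0.58)]
labeller [([174, 126, 113, 168], 0.84)]
balance [([360, 184, 58, 66], 0.91), ([282, 180, 76, 72], 0.37), ([120, 165, 26, 24], 0.23)]
pan [([358, 184, 61, 65], 0.9)]
tote [([285, 178, 76, 71], 0.96)]
packed_a [([299, 164, 22, 22], 0.82), ([267, 167, 15, 26], 0.53)]
jar [([121, 166, 26, 30], 0.61)]
tin [([297, 114, 33, 36], 0.84)]
[[-0.0, 0.949, 0.315, 0.081], [1.0, -0.0, 0.0, 0.001], [0.0, 0.315, -0.949, -0.151], [0.0, 0.0, 0.0, 1.0]] 1.0
```

```bash
python3 - <<'E'
import cv2,numpy as np
a=cv2.imread("pics/side0.png")[90:370,100:430];b=cv2.imread("pics/top0.png")[30:310,90:410]
a=cv2.resize(a,(707,600));b=cv2.resize(b,(686,600),interpolation=cv2.INTER_CUBIC)
cv2.imwrite("pics/side_v.png",a);cv2.imwrite("pics/top_v.png",b)
E
```

```text
(no output)
```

View pics/side_v.png

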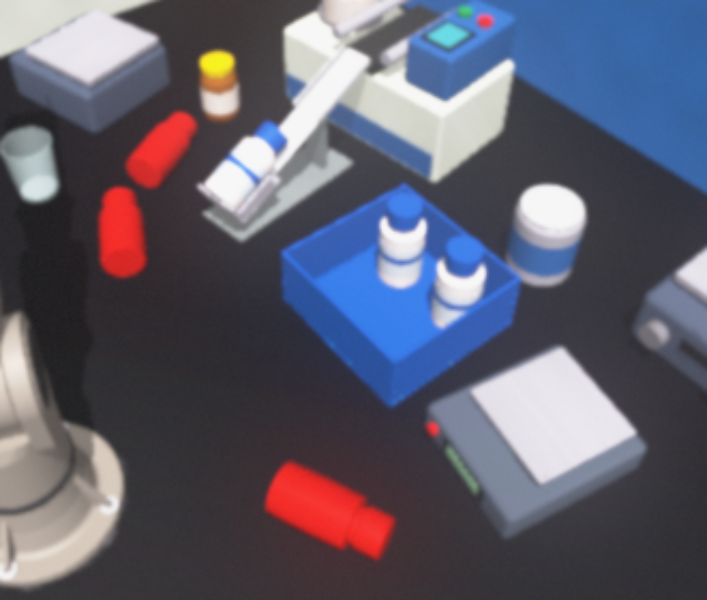

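View pics/top_v.png

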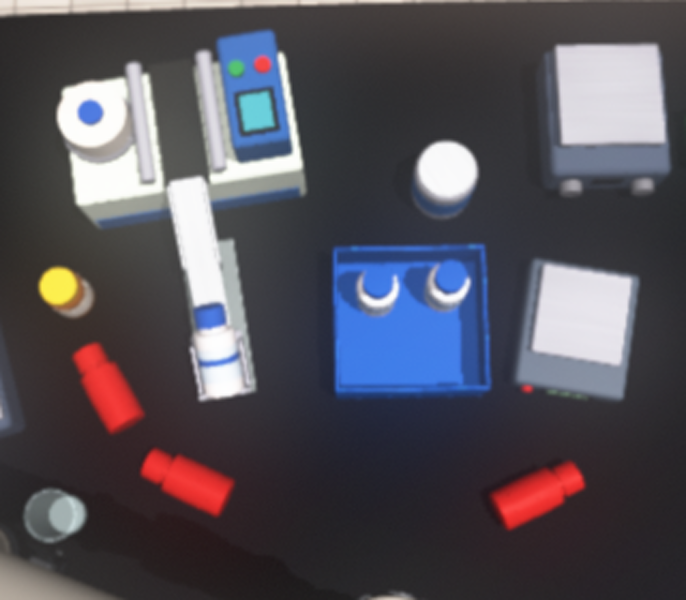

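The side view shows the white bottle lying in the tray at about (213,168) full-frame. In the top view it is at (192,193), with its blue cap at about (187,177).

Candidates in the top view:
- White bottle in the tray (192,193): this is the target.
- Red look-alikes at (141,211), (177,254) and (341,258): leave alone.
- White packed bottles in the tote at (267,167) and (299,164): leave alone.
- Balance: the one with the display and red button at (360,184), not the ones at (372,80) or the left edge.

```bash
cat > h.py <<'E'
from station import robot, fingers, vision, workorder, recognise
import cv2,numpy as np
from scipy.optimize import least_squares
from scipy.spatial.transform import Rotation as Rn
def cam(name,T=None):
    k=vision.calibration(name)
    if name!="wrist": E=np.array(k["extrinsics"])
    else: E=np.linalg.inv(T@np.array(k["T_tool_cam"]))
    return np.array(k["mtx"]),k["k1"],E
def tool():
    T=np.eye(4);T[:3,3]=robot.current_tool_pos();T[:3,:3]=Rn.from_euler("xyz",robot.current_eef_rot(),degrees=True).as_matrix();return T
def proj(c,P):
    K,k1,E=c;p=E[:3,:3]@np.asarray(P)+E[:3,3];u=np.array([p[0],-p[1]])/-p[2];u=u*(1+k1*(u@u))
    return K[:2,:2]@u+K[:2,2]
def tri(obs,x0=(.5,0,.05)):
    r=least_squares(lambda P:np.concatenate([proj(c,P)-px for c,px in obs]),x0);return r.x,np.sqrt(np.mean(r.fun**2))
def onz(c,px,z):
    r=least_squares(lambda q:proj(c,[q[0],q[1],z])-px,(.5,0));return np.array([*r.x,z])
E
cat > m1.py <<'E'
from h import *
S=cam("side");T=cam("top")
s=.4667
fs=lambda u,v:np.array([100+u*s,90+v*s]);ft=lambda u,v:np.array([90+u*s,30+v*s])
pts={"pan1":((560,348),(637,275)),"pan2":((472,388),(541,262)),"pan3":((545,484),(532,351)),"pan4":((637,434),(616,366)),
"cap":((268,137),(210,315)),"band":((236,172),(219,362)),
"tote_far":((404,187),(485,246)),"tote_left":((283,255),(334,247)),"tote_right":((518,285),(489,391)),"tote_near":((392,364),(336,392)),
"capA":((405,211),(379,284)),"capB":((463,252),(452,274)),"jarcap":((217,62),(59,287)),"tin":((549,212),(446,170))}
for n,(a,b) in pts.items():
    P,e=tri([(S,fs(*a)),(T,ft(*b))]);print(n,np.round(P,3),round(e,2))
for c in(S,T):print(np.round(-c[2][:3,:3].T@c[2][:3,3],3))
E
python3 m1.py
```

```text
pan1 [ 0.534 -0.337  0.223] 9.49
pan2 [ 0.585 -0.228 -0.016] 13.64
pan3 [ 0.556 -0.313 -0.156] 8.55
pan4 [ 0.505 -0.406  0.148] 14.68
cap [0.544 0.269 0.12 ] 0.23
band [0.474 0.258 0.093] 0.15
tote_far [ 0.547 -0.098  0.286] 14.98
tote_left [ 0.59   0.133 -0.04 ] 21.15
tote_right [ 0.485 -0.206  0.223] 20.1
tote_near [ 0.53   0.035 -0.231] 14.21
capA [0.587 0.004 0.134] 0.5
capB [ 0.595 -0.107  0.138] 0.42
jarcap [0.6   0.509 0.108] 0.45
tin [ 0.773 -0.108  0.106] 0.16
[-0.033 -0.601  0.96 ]
[0.256 0.06  1.707]
```

```bash
python3 - <<'E'
s=open("m1.py").read()
for a,b in [('(560,348),(637,275)','(560,348),(541,262)'),('(472,388),(541,262)','(472,388),(532,351)'),('(545,484),(532,351)','(545,484),(616,366)'),('(637,434),(616,366)','(637,434),(637,275)'),
('(404,187),(485,246)','(404,187),(334,247)'),('(283,255),(334,247)','(283,255),(336,392)'),('(518,285),(489,391)','(518,285),(485,246)'),('(392,364),(336,392)','(392,364),(489,391)')]: s=s.replace(a,b)
open("m1.py","w").write(s)
E
python3 m1.py
python3 - <<'E'
from h import *
# feasibility of tentative poses
q=robot.current_joint_positions();print(q, robot.tip_reach)
E
```

```text
pan1 [ 0.631 -0.262  0.059] 0.03
pan2 [ 0.485 -0.239  0.074] 0.52
pan3 [ 0.463 -0.379  0.059] 1.35
pan4 [ 0.599 -0.411  0.07 ] 0.91
cap [0.544 0.269 0.12 ] 0.23
band [0.474 0.258 0.093] 0.15
tote_far [0.655 0.074 0.092] 0.09
tote_left [0.425 0.074 0.092] 0.5
tote_right [ 0.65  -0.167  0.086] 0.55
tote_near [ 0.419 -0.163  0.099] 0.22
capA [0.587 0.004 0.134] 0.5
capB [ 0.595 -0.107  0.138] 0.42
jarcap [0.6   0.509 0.108] 0.45
tin [ 0.773 -0.108  0.106] 0.16
[-0.033 -0.601  0.96 ]
[0.256 0.06  1.707]
[-70.85886165  17.81362331   0.80316999  86.5990078   -0.25366078
  75.58430399  -1.55692652] 0.017
```

```bash
cat >> h.py <<'E'
def ori(yaw,tilt,sgn=1):
    """approach in the vertical plane of heading yaw; tilt=0 straight down, 90 = horizontal along heading; jaws horizontal. sgn=-1: half turn"""
    y,t=np.radians([yaw,tilt]);h=np.array([np.cos(y),np.sin(y),0])
    z=np.sin(t)*h-np.cos(t)*np.array([0,0,1.]);yy=sgn*np.array([-h[1],h[0],0]);x=np.cross(yy,z)
    return Rn.from_matrix(np.stack([x,yy,z],1)).as_euler("xyz",degrees=True)
E
python3 - <<'E'
from h import *
print(robot.current_eef_rot(),robot.current_time_s())
f=lambda q:None if q is None else np.round(q).astype(int).tolist()
for s in(1,-1):
    print("look",s,f(robot.inverse_kinematics([.5,.25,.33],ori(9,0,s))))
    for t in(-30,-20,-10,0):
        print("grasp",s,t,f(robot.inverse_kinematics([.54,.268,.115],ori(9,t,s))),f(robot.inverse_kinematics([.54,.268,.25],ori(9,t,s))))
        print("  carry",f(robot.inverse_kinematics([.5,.25,.3],ori(9,t+65,s))))
        for yw in(-60,-31,0,): print("   pan",yw,f(robot.inverse_kinematics([.545,-.323,.194],ori(yw,t+65,s))),f(robot.inverse_kinematics([.545,-.323,.24],ori(yw,t+65,s))))
    print("down pan",s,f(robot.inverse_kinematics([.545,-.323,.194],ori(0,0,s))),f(robot.inverse_kinematics([.545,-.323,.194],ori(-31,0,s))))
    print("down tote",s,f(robot.inverse_kinematics([.478,-.045,.13],ori(0,0,s))),f(robot.inverse_kinematics([.478,-.045,.3],ori(0,0,s))))
E
```

```text
[ 1.79995161e+02 -1.11241556e-04  1.58474137e+02] 1.0
look 1 [-37, 17, 13, 73, -4, 90, 74]
grasp 1 -30 [-28, 53, 11, 51, -14, 106, 79] None
  carry [-57, -6, 16, 112, 27, 46, 44]
   pan -60 [-28, 16, 52, 110, 17, 33, 38] [-4, 9, 22, 105, 29, 43, 29]
   pan -31 [1, 8, 30, 115, -8, 23, 95] [-14, 5, 46, 111, -6, 30, 94]
   pan 0 [76, 17, -41, 107, -19, 34, 143] [-15, 19, 72, 106, -57, 58, 171]
grasp 1 -20 [-30, 44, 11, 64, -12, 92, 79] [-30, 41, 12, 51, -12, 108, 78]
  carry [-63, -10, 16, 121, 47, 40, 24]
   pan -60 [-34, 16, 53, 118, 45, 26, 7] [-10, 8, 23, 114, 52, 38, 6]
   pan -31 [83, 12, -60, 122, 67, 15, 26] [6, 1, 22, 121, 7, 14, 81]
   pan 0 [-6, 20, 65, 117, -78, 53, -166] [91, 14, -51, 111, -38, 32, 162]
grasp 1 -10 [-32, 36, 10, 76, -8, 79, 78] [-33, 32, 11, 64, -8, 95, 77]
  carry [-64, -11, 13, 129, 72, 37, -3]
   pan -60 [-42, 20, 57, 125, 77, 24, -29] [-19, 9, 28, 121, 75, 38, -21]
   pan -31 [74, 11, -50, 131, 143, 17, -51] None
   pan 0 [86, 18, -41, 121, -80, 28, -151] [31, 9, 22, 120, -81, 44, -158]
grasp 1 0 [-34, 28, 9, 87, -5, 65, 75] [-35, 24, 11, 75, -4, 82, 74
[... 1200 characters left out ...]
-12, -43, 128, 57, 23, -171]
   pan -60 [-7, 13, 15, 124, 84, 38, 147] [-7, 9, 15, 121, 77, 40, 159]
   pan -31 [-24, 8, 56, 134, 198, 14, 67] None
   pan 0 [86, 18, -41, 121, -80, 28, 29] [31, 9, 22, 120, -81, 44, 22]
grasp -1 0 [-50, 31, 33, 88, -18, 66, -95] [-51, 26, 35, 76, -14, 83, -98]
  carry [9, -12, -54, 136, 98, 27, 145]
   pan -60 [-8, 18, 12, 129, 102, 48, 125] [-7, 12, 11, 127, 96, 48, 136]
   pan -31 [-6, 12, 37, 141, 184, 36, 80] [-25, 4, 55, 139, 181, 26, 85]
   pan 0 [4, 33, 65, 129, 250, 78, 45] [2, 23, 65, 127, 257, 70, 40]
down pan -1 [-2, 36, 53, 76, -28, 81, -40] [-6, 41, 64, 76, -36, 84, -66]
down tote -1 [-37, 19, 51, 107, -16, 62, -70] [-39, 10, 50, 90, -7, 84, -79]
```

```bash
python3 - <<'E'
from h import *
import pickle
fingers.gripper_to(1.0)
D=[]
for i,(x,y) in enumerate([(.47,.20),(.50,.30)]):
    robot.move_to([x,y,.34],ori(9,0,1)); T=tool(); im=vision.grab_frame("wrist"); cv2.imwrite(f"pics/w{i}.png",im[:,:,::-1])
    print(T[:3,3],robot.current_time_s(),vision.calibration("wrist")["mtx"],vision.calibration("wrist")["k1"])
    for l in("bottle","bottle_cap"): print(l,[(np.round(d["rect"],1).tolist(),round(d["p"],2)) for d in recognise(l,"wrist")])
    D.append(T)
pickle.dump(D,open("w.pkl","wb"))
cv2.imwrite("pics/wv.png",cv2.resize(np.hstack([cv2.imread("pics/w0.png"),cv2.imread("pics/w1.png")]),(800,300),interpolation=cv2.INTER_AREA))
E
```

```text
[0.4693023  0.20139369 0.33956374] 2.8417 [[338.86341749   0.         252.92555002]
 [  0.         338.86341749 189.38277396]
 [  0.           0.           1.        ]] -0.09345913811950418
bottle [([297.8, 177.1, 54.9, 119.1], 0.96), ([367.4, 34.8, 111.7, 67.2], 0.6), ([426.5, 151.9, 63.6, 110.2], 0.56)]
bottle_cap [([427.2, 151.6, 62.0, 102.7], 0.8), ([367.4, 35.1, 112.2, 65.4], 0.78), ([299.1, 177.9, 58.3, 120.8], 0.73)]
[0.49949331 0.30155595 0.33888371] 3.4917 [[338.86341749   0.         252.92555002]
 [  0.         338.86341749 189.38277396]
 [  0.           0.           1.        ]] -0.09345913811950418
bottle [([221.9, 140.2, 51.6, 128.5], 0.82), ([363.2, 118.7, 67.8, 119.7], 0.8), ([314.9, 13.9, 76.2, 27.8], 0.69)]
bottle_cap [([220.5, 140.9, 55.2, 129.5], 0.9), ([366.1, 117.1, 66.1, 112.5], 0.88), ([314.4, 14.7, 72.7, 29.4], 0.78)]
```

View pics/wv.png

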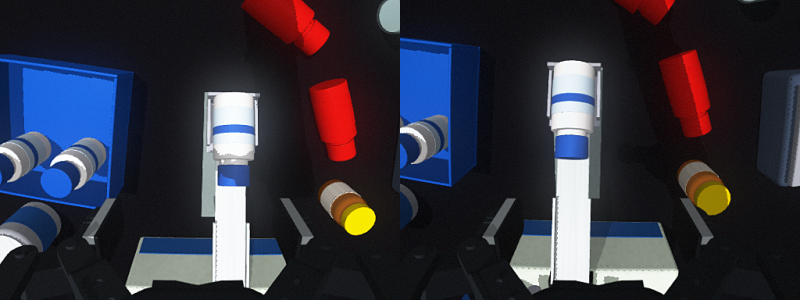

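```bash
cat > fit.py <<'E'
from h import *
import pickle
D=pickle.load(open("w.pkl","rb"));obs=[]
for i,(T,c0) in enumerate(zip(D,[(298,224),(219,188)])):
    im=cv2.imread(f"pics/w{i}.png").astype(int);b,g,r=im[...,0],im[...,1],im[...,2]
    m=((b>70)&(b>1.6*r)&(b>1.3*g)).astype(np.uint8);n,L,st,ce=cv2.connectedComponentsWithStats(m)
    k=L[c0[1],c0[0]];hull=cv2.convexHull(np.argwhere(L==k)[:,::-1].astype(np.int32));obs.append((cam("wrist",T),hull))
    print(k,st[k],ce[k])
th=np.linspace(0,2*np.pi,48)
def sil(c,P,yaw,el):
    y,e=np.radians([yaw,el]);a=np.array([np.cos(y)*np.cos(e),np.sin(y)*np.cos(e),np.sin(e)]);s=np.array([-np.sin(y),np.cos(y),0]);n=np.cross(a,s)
    pts=[proj(c,P+h*a+.025*(np.cos(t)*s+np.sin(t)*n)) for h in(-.016,.016) for t in th]
    return cv2.convexHull(np.array(pts,np.float32))
dirs=np.stack([np.cos(th),np.sin(th)])[:,::3]
sup=lambda h:(h.reshape(-1,2)@dirs).max(0)
def res(p):return np.concatenate([sup(sil(c,p[:3],p[3],25))-sup(h.astype(np.float32)+.0)-.3 for c,h in obs])
r=least_squares(res,[.54,.268,.115,9],x_scale=[.01,.01,.01,3],diff_step=1e-4,loss="soft_l1");print(np.round(r.x,4),np.round(res(r.x).reshape(2,-1),1))
im=cv2.imread("pics/w1.png");cv2.polylines(im,[np.round(sil(obs[1][0],r.x[:3],r.x[3],25)).astype(np.int32)],True,(0,255,0),1)
cv2.imwrite("pics/fit.png",cv2.resize(im[60:240,140:300],(533,600)))
E
python3 fit.py
```

```text
3 [ 279  211   41   28 1104] [298.98550725 224.21195652]
132 [ 197  172   44   32 1274] [219.22056515 188.13500785]
[0.5482 0.2711 0.1137 8.2484] [[-0.4 -0.   0.3 -0.1  0.   1.1  1.8  1.7  1.2  1.4  1.4  0.8  0.2  0.8
   0.6 -0.1]
 [ 1.   1.6  1.7  1.4  0.5  0.8  0.6 -0.3 -0.3  0.3  0.4  0.2  0.1  0.9
   1.   1. ]]
```

View pics/fit.png

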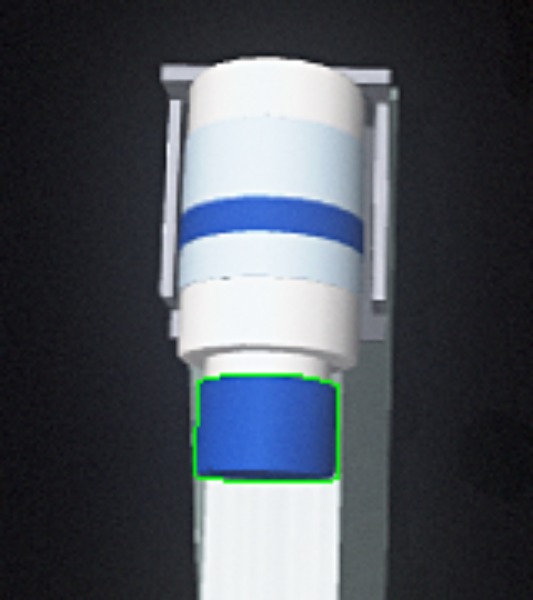

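The crop confirms the white bottle with the blue cap lying in the tray. The fitted outline matches the cap at pixel (219,188) in w1. The cap centre is at z = 0.114 against 0.116 expected, and the yaw is 8°. Now I'll grasp it.

```bash
cat > g.py <<'E'
from h import *
yaw=8.3;t=-20;cap=np.array([.548,.271,.115])
y,e=np.radians([yaw,25]);a=np.array([np.cos(y)*np.cos(e),np.sin(y)*np.cos(e),np.sin(e)])
o=ori(yaw,t);z=Rn.from_euler("xyz",o,degrees=True).as_matrix()[:,2]
P=cap+.004*a+.003*z
robot.move_to(P-.075*z,o)
print("pre",robot.current_tool_pos(),robot.current_time_s())
print("stopped",robot.line_to(P,velocity=.12,f_stop=8),robot.current_tool_pos()-P,robot.current_contact_force())
T=tool();im=vision.grab_frame("wrist");cv2.imwrite("pics/pre.png",im[:,:,::-1])
fingers.gripper_to(0.0,force=60)
print("gap",robot.current_finger_gap()*85,robot.current_gripper_force(),robot.current_contact_force())
im=vision.grab_frame("side");cv2.imwrite("pics/s1.png",im[:,:,::-1])
print(robot.current_time_s())
E
python3 g.py
```

```text
pre [0.57615345 0.27538813 0.18600411] 4.3417
stopped False [0.00071432 0.00090564 0.00217143] [-0.70579244  0.46013704  0.89877286]
gap 45.216985915145365 60.39707064628601 [ 0.59927279 -0.61185079  5.86762087]
5.6917
```

```bash
python3 - <<'E'
from h import *
im=vision.grab_frame("wrist");cv2.imwrite("pics/w_g.png",im[:,:,::-1])
s=cv2.imread("pics/s1.png")[110:230,150:290]
cv2.imwrite("pics/gv.png",np.hstack([cv2.resize(cv2.imread("pics/w_g.png"),(400,300)),cv2.resize(s,(350,300))]))
E
```

```text
(no output)
```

View pics/gv.png

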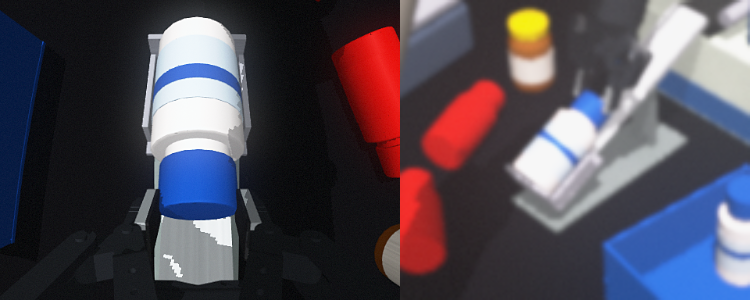

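```bash
python3 - <<'E'
from h import *
T=tool();c=cam("wrist",T);R=T[:3,:3]
for n,d in [("tcp",0),("grasp",-.002),("tip",.017),("-13",-.013)]:
    print(n,[np.round(proj(c,T[:3,3]+R@[dx,dy,d])*.78,0).tolist() for dx in(-.011,.011) for dy in(-.0225,.0225)])
print("cap",np.round(proj(c,[.548,.271,.115])*.78))
y,e=np.radians([8.3,25]);a=np.array([np.cos(y)*np.cos(e),np.sin(y)*np.cos(e),np.sin(e)])
cap=np.array([.548,.271,.115]);n=np.array([-np.cos(y)*np.sin(e),-np.sin(y)*np.sin(e),np.cos(e)])
print("top of cap far edge",np.round(proj(c,cap+.016*a+.025*n)*.78), np.round(proj(c,cap+.016*a-.025*n)*.78))
print(robot.current_tool_pos(),robot.current_finger_gap(),robot.current_gripper_force())
E
```

```text
tcp [[161.0, 208.0], [230.0, 208.0], [159.0, 177.0], [231.0, 177.0]]
grasp [[161.0, 209.0], [230.0, 209.0], [159.0, 179.0], [232.0, 179.0]]
tip [[164.0, 195.0], [227.0, 195.0], [163.0, 167.0], [228.0, 167.0]]
-13 [[158.0, 219.0], [232.0, 219.0], [156.0, 187.0], [234.0, 187.0]]
cap [195. 188.]
top of cap far edge [195. 202.] [196. 221.]
[0.5513041 0.2713449 0.1151194] 0.5302530928331214 60.39983153343201
```

```bash
python3 -c "
import cv2
im=cv2.imread('pics/w_g.png')[150:330,130:370];cv2.imwrite('pics/gc.png',cv2.resize(im,(800,600),interpolation=cv2.INTER_CUBIC))"
```

```text
(no output)
```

View pics/gc.png

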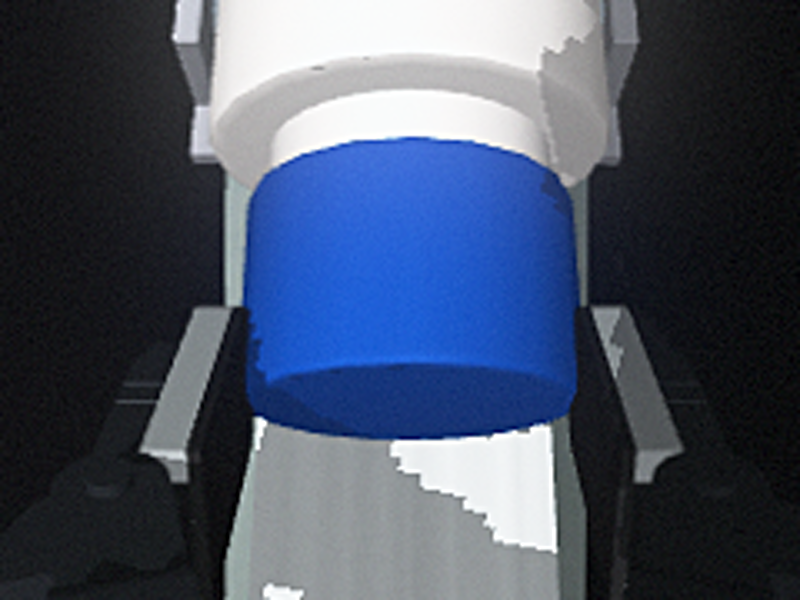

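The crop shows the pads on the cap's sides but only over its outer third, with the tip edge at crop row 305 and the cap running from 165 to 400. I'll regrip 10 mm deeper and then lift.

```bash
cat > g2.py <<'E'
from h import *
fingers.gripper_to(0.8)
T=tool();P=T[:3,3]+.010*T[:3,2]
print("stopped",robot.line_to(P,velocity=.08,f_stop=8),robot.current_contact_force())
fingers.gripper_to(0.0,force=70)
print("gap",robot.current_finger_gap()*85,robot.current_gripper_force(),robot.current_contact_force())
T0=robot.current_tool_pos()
robot.line_to(np.array(T0)+[-.0,0,.05],velocity=.1)
print("gap",robot.current_finger_gap()*85,robot.current_gripper_force(),robot.current_contact_force(),robot.current_tool_pos(),robot.current_time_s())
im=vision.grab_frame("wrist");cv2.imwrite("pics/w_g2.png",im[:,:,::-1])
s=vision.grab_frame("side")[90:230,150:310,::-1]
cv2.imwrite("pics/gv2.png",np.hstack([cv2.resize(cv2.imread("pics/w_g2.png"),(400,350)),cv2.resize(s,(400,350))]))
E
python3 g2.py
```

```text
stopped False [-0.32465373 -0.80500281  0.08249883]
gap 47.38043741226611 71.91926121711731 [ 0.59009698 -0.77059873  2.09054252]
gap 47.35589936092592 72.41477251052856 [ 0.96130062 -0.78612658 -3.55435099] [0.54720549 0.27071128 0.15400339] 7.3417
```

View pics/gv2.png

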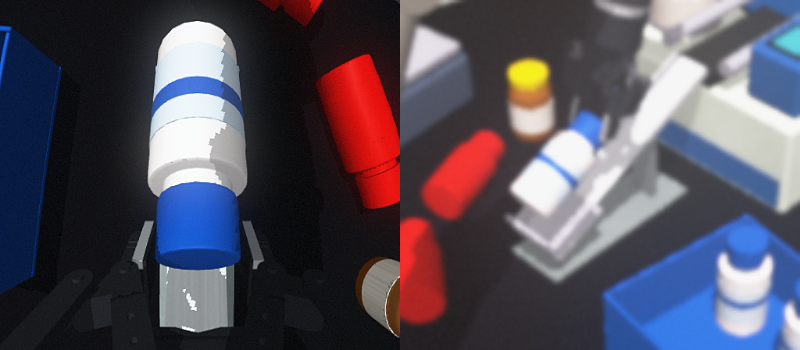

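```bash
cat > c.py <<'E'
from h import *
robot.line_to([.47,.25,.33],ori(8.3,45),velocity=.12)
print(robot.current_joint_positions().round(),robot.current_tool_pos(),robot.current_time_s(),robot.current_finger_gap()*85)
try:
    robot.line_to([.50,-.30,.33],ori(-60,45),velocity=.2)
except robot.PlanningError as e:
    print(e); robot.line_to([.47,-.02,.33],ori(-25,45),velocity=.2);robot.line_to([.52,-.30,.33],ori(-60,45),velocity=.2)
print(robot.current_joint_positions().round(),robot.current_tool_pos(),robot.current_time_s(),robot.current_finger_gap()*85,robot.current_contact_force())
s=vision.grab_frame("side")[:,:,::-1];t=vision.grab_frame("top")[:,:,::-1]
cv2.imwrite("pics/s2.png",s);cv2.imwrite("pics/t2.png",t)
cv2.imwrite("pics/cv.png",np.hstack([cv2.resize(s[130:370,180:430],(400,384)),cv2.resize(t[100:292,250:450],(400,384))]))
E
python3 c.py
```

```text
[-54. -13.   5. 119.  43.  45.  26.] [0.47012309 0.24942666 0.32964121] 9.2 47.34060863215364
the arm cannot follow that straight line within its joint rangesTraceback (most recent call last):
  File "c.py", line 5, in <module>
    robot.line_to([.50,-.30,.33],ori(-60,45),velocity=.2)
    ~~~~~~~~~~~~~^^^^^^^^^^^^^^^^^^^^^^^^^^^^^^^^^^^^^^^^
station.PlanningError: the arm cannot follow that straight line within its joint ranges

During handling of the above exception, another exception occurred:

Traceback (most recent call last):
  File "c.py", line 7, in <module>
    print(e); robot.line_to([.47,-.02,.33],ori(-25,45),velocity=.2);robot.line_to([.52,-.30,.33],ori(-60,45),velocity=.2)
              ~~~~~~~~~~~~~^^^^^^^^^^^^^^^^^^^^^^^^^^^^^^^^^^^^^^^^
station.PlanningError: the arm cannot follow that straight line within its joint ranges
```

```bash
cat > c.py <<'E'
from h import *
q=np.array(robot.current_joint_positions());q[0]+=29;robot.move_j(q);q[0]+=30;robot.move_j(q)
print(robot.current_joint_positions().round(),robot.current_tool_pos(),robot.current_eef_rot(),ori(-50.6,45),robot.current_time_s(),robot.current_finger_gap()*85,robot.current_contact_force())
s=vision.grab_frame("side")[:,:,::-1];t=vision.grab_frame("top")[:,:,::-1]
cv2.imwrite("pics/s2.png",s);cv2.imwrite("pics/t2.png",t)
cv2.imwrite("pics/cv.png",np.hstack([cv2.resize(s[130:370,180:430],(400,384)),cv2.resize(t[100:292,250:450],(400,384))]))
for yw in(-70,-60,-50,-45):
  for z in(.33,.2):
    a=robot.inverse_kinematics([.545,-.323,z],ori(yw,45));print(yw,z,None if a is None else a.round())
E
python3 c.py
```

```text
[  5. -13.   4. 119.  43.  45.  26.] [ 0.45730943 -0.2725487   0.32983526] [179.92785634  44.95881679 129.40822352] [180.   45.  129.4] 11.2417 46.91967557857822 [-0.35075061  0.02133431 -3.53929839]
-70 0.33 [  9.   8.  -2. 100.  48.  59.   6.]
-70 0.2 [ 11.  15.  -5. 111.  60.  49. -12.]
-60 0.33 [  7.   3.   4. 105.  45.  49.  17.]
-60 0.2 [  9.  11.   2. 116.  61.  37.  -5.]
-50 0.33 [  5.  -1.  10. 109.  39.  40.  32.]
-50 0.2 [  7.   7.   9. 120.  61.  26.   5.]
-45 0.33 [  4.  -2.  13. 110.  35.  35.  41.]
-45 0.2 [  7.   6.  12. 122.  59.  20.  12.]
```

View pics/cv.png

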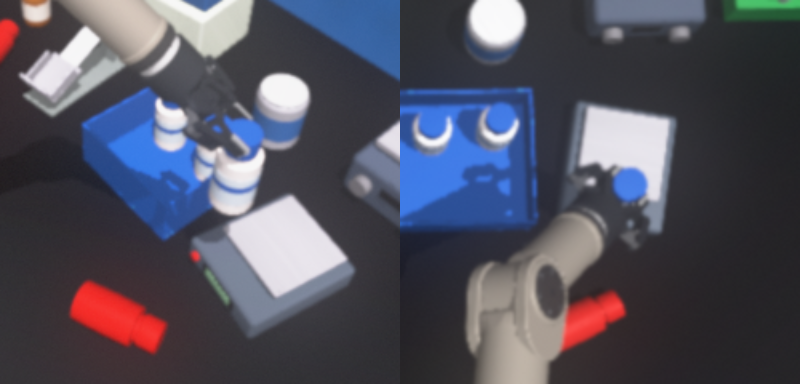

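The bottle hangs upright, with its cap at (365,192) in the top view, just over the pan edge. Lowering it now under force watch.

```bash
cat > p.py <<'E'
from h import *
o=ori(-60,45);h=np.array([.5,-.866,0]);X=np.array([.545,-.323,0])+.0084*h
robot.line_to(X+[0,0,.33],o,velocity=.15)
robot.line_to(X+[0,0,.205],velocity=.12)
print(robot.current_contact_force())
r=robot.line_to(X+[0,0,.180],velocity=.02,f_stop=4)
print("touch",r,robot.current_tool_pos(),robot.current_contact_force(),robot.current_torque(),robot.current_time_s())
s=vision.grab_frame("side")[:,:,::-1];t=vision.grab_frame("top")[:,:,::-1]
cv2.imwrite("pics/s3.png",s);cv2.imwrite("pics/t3.png",t)
cv2.imwrite("pics/pv.png",np.hstack([cv2.resize(s[150:370,230:430],(400,440),interpolation=cv2.INTER_CUBIC),cv2.resize(t[110:275,290:440],(400,440),interpolation=cv2.INTER_CUBIC)]))
E
python3 p.py
```

```text
[-0.26569045 -0.3619489  -3.53533025]
touch True [ 0.54917942 -0.33050496  0.18919899] [0.13865166 0.64143248 4.23424592] [ 0.20799929  0.02203773 -0.02509969] 14.2167
```

View pics/pv.png

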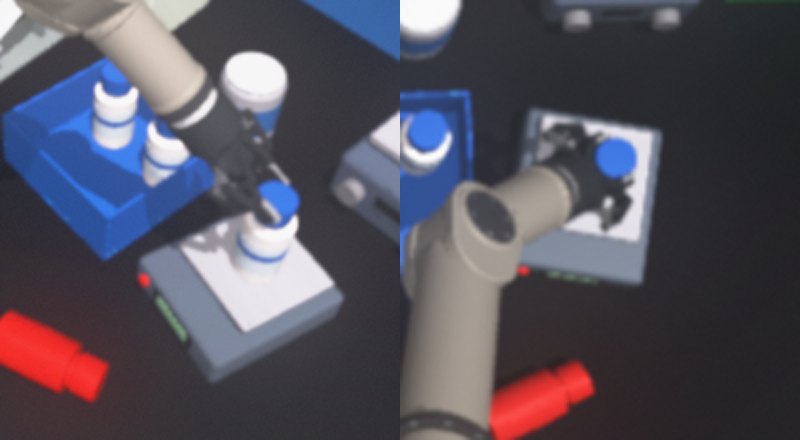

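```bash
cat > r.py <<'E'
from h import *
fingers.gripper_to(1.0)
T=tool();robot.line_to(T[:3,3]-.10*T[:3,2],velocity=.1)
s=vision.grab_frame("side")[:,:,::-1];t=vision.grab_frame("top")[:,:,::-1]
cv2.imwrite("pics/s4.png",s);cv2.imwrite("pics/t4.png",t);
robot.pause(.7)
print(robot.current_time_s())
for c in("side","top"):
    C=cam(c);print(c,[(np.round(d["rect"],1).tolist(),round(d["p"],2)) for d in recognise("bottle_cap",c)])
cs=[]
for n,im,box in(("side",s,(300,400,200,300)),("top",t,(330,410,130,230))):
    x0,x1,y0,y1=box;b,g,r=[im[...,i].astype(int) for i in range(3)]
    m=((b>100)&(b>1.6*r)&(b>1.25*g)).astype(np.uint8);k=np.zeros_like(m);k[y0:y1,x0:x1]=m[y0:y1,x0:x1]
    N,L,st,ce=cv2.connectedComponentsWithStats(k)
    for j in range(1,N):
        if st[j][4]>25: print(n,st[j],ce[j].round(1), "onz .208 (top) :",onz(cam(n),ce[j],.208).round(3))
cv2.imwrite("pics/rv.png",np.hstack([cv2.resize(s[150:370,230:430],(400,440),interpolation=cv2.INTER_CUBIC),cv2.resize(t[110:275,290:440],(400,440),interpolation=cv2.INTER_CUBIC)]))
E
python3 r.py
```

```text
16.7333
side [([156.1, 199.8, 18.5, 35.3], 0.93), ([255.1, 330.2, 61.1, 48.8], 0.77), ([175.2, 156.6, 28.5, 34.9], 0.74), ([362.1, 265.9, 35.3, 50.8], 0.7), ([268.4, 138.6, 152.0, 127.3], 0.59)]
top [([342.8, 258.8, 44.4, 30.6], 0.88), ([142.2, 209.9, 26.4, 40.1], 0.85), ([364.4, 173.4, 24.7, 27.5], 0.84), ([176.9, 255.0, 42.6, 29.3], 0.68)]
side [300 200  40  68 885] [312.9 240.9] onz .208 (top) : [ 0.456 -0.222  0.208]
side [339 204  31  15 275] [355.7 211.3] onz .208 (top) : [ 0.612 -0.221  0.208]
side [327 207  17  26 227] [334.9 219.2] onz .208 (top) : [ 0.549 -0.207  0.208]
side [317 210   7   5  29] [319.8 211.9] onz .208 (top) : [ 0.537 -0.165  0.208]
side [357 240  23  24 447] [367.5 251.1] onz .208 (top) : [ 0.536 -0.325  0.208]
top [363 162  16  15 188] [370.4 169.2] onz .208 (top) : [ 0.54  -0.319  0.208]
```

View pics/rv.png

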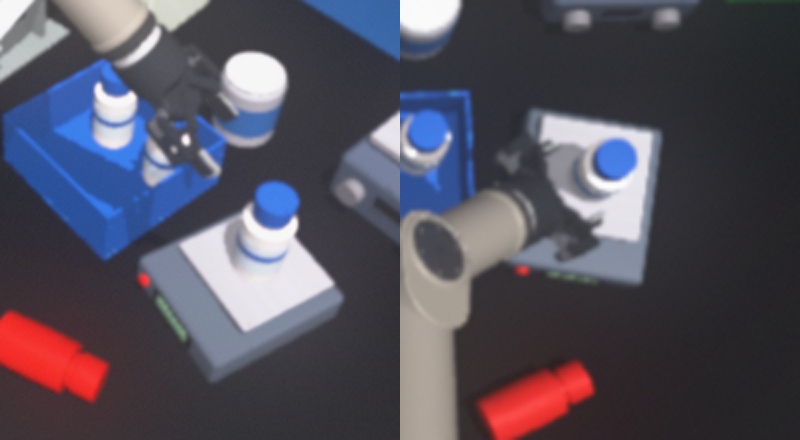

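The bottle stands free and upright on the pan, with its cap at (370,169) in the top view, which gives about (0.541,-0.322). Next is the view and grasp from above.

```bash
cat > d.py <<'E'
from h import *
robot.line_to(np.array(robot.current_tool_pos())+[0,0,.10],velocity=.15)
robot.move_to([.53,-.315,.33],ori(-30,0))
print(robot.current_joint_positions().round(),robot.current_time_s())
T=tool();im=vision.grab_frame("wrist")[:,:,::-1];cv2.imwrite("pics/w5.png",im)
b,g,r=[im[...,i].astype(int) for i in range(3)]
m=((b>70)&(b>1.6*r)&(b>1.3*g)).astype(np.uint8);N,L,st,ce=cv2.connectedComponentsWithStats(m)
c=cam("wrist",T);print("expect",proj(c,[.543,-.322,.21]).round())
th=np.linspace(0,2*np.pi,48);dirs=np.stack([np.cos(th),np.sin(th)])[:,::3]
sup=lambda h:(np.asarray(h,float).reshape(-1,2)@dirs).max(0)
for j in range(1,N):
    if st[j][4]>300:
        h=np.argwhere(L==j)[:,::-1]
        f=lambda p:sup([proj(c,[p[0]+.025*np.cos(t),p[1]+.025*np.sin(t),z]) for z in(.178,.21) for t in th])-sup(h)
        q=least_squares(f,[.543,-.322],diff_step=1e-4,loss="soft_l1");print(st[j],ce[j].round(1),q.x.round(4),np.abs(f(q.x)).mean().round(2))
for p in([.543,-.322,.187],[.478,-.045,.13],[.478,-.045,.33]): 
    for yw in(-30,0): print(p,yw,np.round(robot.inverse_kinematics(p,ori(yw,0))))
E
python3 d.py
```

```text
[ 13.  26.  27.  63. -12.  94.  97.] 18.95
expect [252. 198.]
[  313     0   199   179 21712] [419.   70.9] [ 0.514  -0.0994] 63.48
[ 225  160   58   63 2859] [253.9 191.5] [ 0.5429 -0.3198] 0.93
[ 421  182   73   75 1823] [445.2 207.9] [ 0.6596 -0.1668] 5.28
[0.543, -0.322, 0.187] -30 [ 13.  30.  26.  77. -13.  76.  99.]
[0.543, -0.322, 0.187] 0 [ 16.  29.  21.  77. -10.  76. 127.]
[0.478, -0.045, 0.13] -30 [-15.  15.  22. 106.  -6.  61.  69.]
[0.478, -0.045, 0.13] 0 [-11.  14.  18. 106.  -5.  61.  98.]
[0.478, -0.045, 0.33] -30 [-18.   7.  24.  85.  -3.  88.  67.]
[0.478, -0.045, 0.33] 0 [-14.   7.  20.  85.  -2.  88.  96.]
```

```bash
cat > e.py <<'E'
from h import *
X=[.543,-.3205]
robot.line_to([*X,.25],ori(-30,0),velocity=.15)
print("stop",robot.line_to([*X,.187],velocity=.08,f_stop=6),robot.current_tool_pos())
fingers.gripper_to(0.0,force=60)
z0=robot.current_tool_pos()[2];print("gap",robot.current_finger_gap()*85,robot.current_gripper_force(),robot.current_tool_pos())
robot.line_to([*X,.22],velocity=.06)
print("lift",robot.current_finger_gap()*85,robot.current_contact_force(),robot.current_time_s())
robot.line_to([*X,.33],velocity=.15)
robot.line_to([.478,-.045,.33],ori(0,0),velocity=.15)
print(robot.current_tool_pos(),robot.current_eef_rot(),robot.current_finger_gap()*85,robot.current_contact_force(),robot.current_time_s())
s=vision.grab_frame("side")[:,:,::-1];t=vision.grab_frame("top")[:,:,::-1]
cv2.imwrite("pics/ev.png",np.hstack([cv2.resize(s[100:320,200:400],(400,440),interpolation=cv2.INTER_CUBIC),cv2.resize(t[110:275,220:370],(400,440),interpolation=cv2.INTER_CUBIC)]))
E
python3 e.py
```

```text
stop False [ 0.54336087 -0.32086238  0.18767317]
gap 46.92874060817855 62.400383949279785 [ 0.54347481 -0.32131401  0.18810167]
lift 47.393929614148185 [-0.74938222  0.15896812 -4.15091055] 21.7667
[ 0.47810405 -0.04607117  0.32993374] [-1.79960444e+02 -4.42277733e-03  1.79892223e+02] 47.55074609626379 [ 0.36643834 -0.44869429 -3.48436304] 24.6833
```

View pics/ev.png

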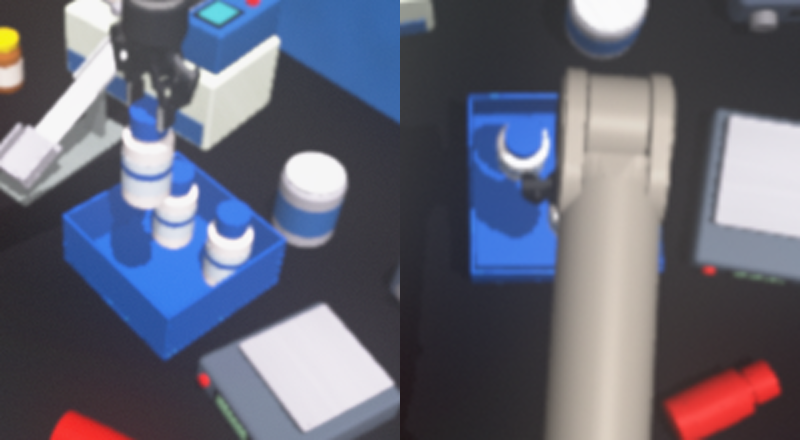

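The bottle hangs upright above the empty half of the tote, at about (148,165) in the left panel, with the packed bottles untouched. Lowering gently, then releasing.

```bash
cat > f.py <<'E'
from h import *
X=[.478,-.045]
robot.line_to([*X,.145],velocity=.12)
r=robot.line_to([*X,.113],velocity=.02,f_stop=4)
print("touch",r,robot.current_tool_pos(),robot.current_contact_force(),robot.current_time_s())
if r:
    fingers.gripper_to(1.0);robot.line_to([*X,.23],velocity=.1)
    robot.move_to([.38,-.20,.33],ori(0,0));robot.pause(.2)
    s=vision.grab_frame("side")[:,:,::-1];t=vision.grab_frame("top")[:,:,::-1]
    cv2.imwrite("pics/fv.png",np.hstack([cv2.resize(s[100:320,200:400],(400,440),interpolation=cv2.INTER_CUBIC),cv2.resize(t[110:275,220:370],(400,440),interpolation=cv2.INTER_CUBIC)]))
    print(robot.current_time_s())
E
python3 f.py
```

```text
touch True [ 0.47776598 -0.04517248  0.12296964] [-0.00511933 -0.53854462  4.86871755] 27.5333
30.3833
```

View pics/fv.png

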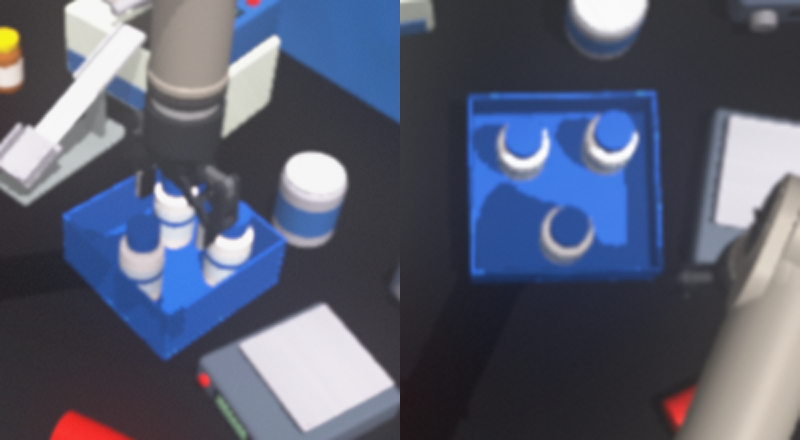

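The bottle stands upright in the tote's near half, at about (568,230) in the right panel. Both packed bottles are standing in place and the gripper is clear.

```bash
python3 -c "
from station import robot,workorder
print(robot.current_contact_force(),workorder.close_job())"
```

```text
the job is handed in; nothing more can be done
[0.27995895 0.2254998  0.30864091] None
```

The bottle was set upright and let go on the balance pan, then picked up from straight above and set down upright in the tote beside the two packed bottles; I handed the job in at about 30 s, and no verdict was shown.

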